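Load the paint-tin shaker, couple its drive by feel and start it

ROBOT

A 6-joint arm with a two-finger parallel gripper is mounted at the origin on the work surface. World frame = base frame: x ahead of the robot, y to its left, z up, the work surface at z = 0. Lengths are in m, angles in rad, forces in N, time in s.
With the tool pointing down it reaches from about 0.375 to 0.9 m from the base axis. Payload 3.1 kg.
Tool frame: the origin (TCP) lies at the centre of the arm's flange, where the gripper is bolted on; the fingertips stand 182 mm ahead of it and the grasp point (between the pads) lies 164 mm ahead of it; z points along the fingers, y is the line along which they close (so a half turn about z gives the same grasp; the last joint's range is limited). The gripper opens to 87 mm and grips with 3 to 60 N. Pads are 19 mm wide; open, the fingers measure 117 mm over their backs; the gripper's body (75 mm by 190 mm) begins 51 mm behind the grasp point.
Start: joints at [1.109, 0.527, 1.433, -0, 1.181, -0.178], TCP at [0.174, 0.6, 0.405] pointing down, gripper open.
Joint ranges: [-3.08, 3.08], [-0.75, 2.2], [0.22, 2.44], [-1.43, 4.57], [0, 2.65], [-2.85, 2.85]. Speed limits (rad/s): [2.79, 2.79, 3.14, 3.14, 3.14, 3.14].

INTERFACE

Orientations are given as a unit quaternion [x, y, z, w].
In Python, from rig import * gives the robot as it stands.
- The arm moves only by the tool move_arm, never from a script. Its argument "commands" is a list that holds one entry, the list of rows, each a list of 6 numbers: the shift along the tool's x, y, z in units of 40 mm (1.0 is 40 mm), then the turn, a rotation vector about the tool's x, y, z in rad. A call has 1 to 12 rows; each row is the pose to reach, as a shift and turn from the pose commanded when the call began, along the tool's axes at that moment; what a row does not reach only later rows make up. A row lasts 1/8 s, in which the tool goes at most 62.5 mm and 10.7 degrees, less where a joint would pass 70% of its speed; a pose out of reach is approached as far as the arm can. A call with a gripper value outside its range is refused whole. "claw" is the closure, from -1 (fully open) to 1 (shut), so that 0 is half open, set as the call begins (left out, the last holds). The fingers move at their own pace and stop on an object; "squeeze" is the grip in N (left out, the last holds). Time passes only in rows, so rows that repeat a pose let the fingers close. It gives the time, the measured TCP pose, the force, the opening and the grip force at its end, in the units of the state.
- get_obs(): the state, without advancing time (a new reading comes with each control period).
- camera(name): name is "scene" or "top" or "wrist"; returns a dict with "pixels" (400x640x3 uint8, blue, green, red), "range_z" (400x640 float32, m along the optical axis (not along the pixel's ray), 0 where there is no reading), "camera_matrix" (3x3 intrinsics, pixels), "extrinsics" (4x4, takes a point from world to camera coordinates). Camera axes: x right, y up, looking along -z (the intrinsics and any distortion apply to the point x, -y, -z); pixel columns grow to the right and rows downward; lengths in m; the calibration is good to about 2 mm. A picture is of the moment at which its call begins.
- hand_in(): hands the job in; it is judged then, once.
The state is a dict: "time": time; "q": joint angles; "joint_velocities": joint speeds; "joint_torque": joint torques, N m; "position": TCP position; "tool_rot": TCP orientation; "ft_force": force on the tool from outside, world axes, zero at the start; "moment": the same for the moment, N m; "grip_width": finger opening in m; "grip_force": force on a finger pad.
Only numpy, scipy, OpenCV 4.12 (cv2) and the standard library are available. Lean on these libraries where they do the work, as an engineer would, in place of code of your own. Each camera call takes 0.05 s, during which the arm holds its last target. There are 200 camera calls.

TASK

Set every paint tin upright, flat on the floor of a pocket of its own in the shaker's tray. Then take the steel coupling pin from its wooden block, put it point down through the slot in the shaker's deck, feel along the drive bar hidden underneath until the pin drops into the bar's hole, and let it sit fully home with its head down on the deck. Only then press the three keys fully, one at a time: the smallest (power), then the middle-sized (timer), then the largest (start); leave the other things on the table alone.

Things in the scene. Friction and masses are not known exactly. Their poses are not given: they have to be found in the camera images.
- tin0_mid (a point): paint tin, a plain upright metal cylinder 60 mm in diameter and 50 mm tall, bare, about 0.2 kg; standing on the table at the start; this point is its centre, 25 mm above its underside; z is its axis, up. There are three to five tins, all alike; an absent tin has no reading
- tin1_mid (a point): paint tin, a plain upright metal cylinder 60 mm in diameter and 50 mm tall, bare, about 0.2 kg; standing on the table at the start; this point is its centre, 25 mm above its underside; z is its axis, up. There are three to five tins, all alike; an absent tin has no reading
- tin2_mid (a point): paint tin, a plain upright metal cylinder 60 mm in diameter and 50 mm tall, bare, about 0.2 kg; standing on the table at the start; this point is its centre, 25 mm above its underside; z is its axis, up. There are three to five tins, all alike; an absent tin has no reading
- tin3_mid (a point): paint tin, a plain upright metal cylinder 60 mm in diameter and 50 mm tall, bare, about 0.2 kg; standing on the table at the start; this point is its centre, 25 mm above its underside; z is its axis, up. There are three to five tins, all alike; an absent tin has no reading
- tin4_mid (a point): paint tin, a plain upright metal cylinder 60 mm in diameter and 50 mm tall, bare, about 0.2 kg; standing on the table at the start; this point is its centre, 25 mm above its underside; z is its axis, up. There are three to five tins, all alike; an absent tin has no reading
- pocket0 (a point): centre of the floor of one of the six pockets of the shaker's black tray (floor at deck level, z up). Each pocket is a square recess 68 by 68 mm and 8 mm deep; they stand in 3 rows of 2, rows 78 mm apart along this frame's x, the two of a row 95 mm apart along y. Any tin may go in any pocket
- pocket1 (a point): centre of the floor of one of the six pockets of the shaker's black tray (floor at deck level, z up). Each pocket is a square recess 68 by 68 mm and 8 mm deep; they stand in 3 rows of 2, rows 78 mm apart along this frame's x, the two of a row 95 mm apart along y. Any tin may go in any pocket
- pocket2 (a point): centre of the floor of one of the six pockets of the shaker's black tray (floor at deck level, z up). Each pocket is a square recess 68 by 68 mm and 8 mm deep; they stand in 3 rows of 2, rows 78 mm apart along this frame's x, the two of a row 95 mm apart along y. Any tin may go in any pocket
- pocket3 (a point): centre of the floor of one of the six pockets of the shaker's black tray (floor at deck level, z up). Each pocket is a square recess 68 by 68 mm and 8 mm deep; they stand in 3 rows of 2, rows 78 mm apart along this frame's x, the two of a row 95 mm apart along y. Any tin may go in any pocket
- pocket4 (a point): centre of the floor of one of the six pockets of the shaker's black tray (floor at deck level, z up). Each pocket is a square recess 68 by 68 mm and 8 mm deep; they stand in 3 rows of 2, rows 78 mm apart along this frame's x, the two of a row 95 mm apart along y. Any tin may go in any pocket
- pocket5 (a point): centre of the floor of one of the six pockets of the shaker's black tray (floor at deck level, z up). Each pocket is a square recess 68 by 68 mm and 8 mm deep; they stand in 3 rows of 2, rows 78 mm apart along this frame's x, the two of a row 95 mm apart along y. Any tin may go in any pocket
- slot (a point): centre of the slot in the aluminium part of the shaker's deck, at the deck's top surface, about 100 mm above the table. The slot is 90 mm long along this frame's x and 20 mm wide along y; z is up. The deck is 6 mm thick, hollow below. The tray's rim, 8 mm above the deck, begins 50 mm from the slot's centre line, to +y
- bar_top (a point): point under the slot's centre, 28 mm below the deck's top, on the flat top of the fixed drive bar that spans the whole slot; x runs along the slot, z up. The bar is 18 mm thick, empty below, with one round hole through it, 16 mm across, rim chamfered 1.5 mm, on the slot's centre line at an unknown x from -30 to +30 mm, different at each start
- pin_mid (a point): coupling pin, steel, 105 mm long, about 0.18 kg; this point is half-way up its axis, z from tip to head. At the start it stands loose and upright in a 16 mm hole in the fixed wooden parking block (80 by 80 by 70 mm), head resting on its top. Fully home in the shaker, its head rests on the deck and this point is 7.5 mm below the deck's top
- pin_head (a point): centre of the pin's head, 30 mm above its middle: a plain cylinder 34 mm in diameter and 45 mm tall, where it is gripped. The shank below it is 12 mm in diameter and 60 mm long; its last 6 mm taper to a flat tip 6 mm wide, 82.5 mm below this point
- key_small (a joint): travel of the smallest shaker key: 0 up, 0.006 m fully down; it springs back; about 1.5 N starts it and 5 N holds it fully down
- key_mid (a joint): travel of the middle-sized shaker key: 0 up, 0.006 m fully down; it springs back; about 1.5 N starts it and 5 N holds it fully down
- key_large (a joint): travel of the largest shaker key: 0 up, 0.006 m fully down; it springs back; about 1.5 N starts it and 5 N holds it fully down
- key_small_top (a point): centre of the top of the smallest (power) key, a round grey cap 20 mm in diameter that moves straight down; its top stands 22 mm above the deck and 10 mm above its own black collar. The three keys stand 60 mm apart in a row across the shaker's deck, on the side away from the slot, in an order that differs from start to start
- key_mid_top (a point): centre of the top of the middle-sized (timer) key, a round grey cap 30 mm in diameter that moves straight down; its top stands 22 mm above the deck and 10 mm above its own black collar. The three keys stand 60 mm apart in a row across the shaker's deck, on the side away from the slot, in an order that differs from start to start
- key_large_top (a point): centre of the top of the largest (start) key, a round grey cap 42 mm in diameter that moves straight down; its top stands 22 mm above the deck and 10 mm above its own black collar. The three keys stand 60 mm apart in a row across the shaker's deck, on the side away from the slot, in an order that differs from start to start
- tape_roll: bystander: roll of masking tape lying flat, 104 mm across, 36 mm tall; origin under its centre
- spray_can: bystander: spray can standing, 66 mm across, 190 mm tall; origin under its centre
- sanding_block: bystander: cork sanding block, 70 by 120 by 30 mm; origin under its centre
Not all that is in view belongs to the job. Leave any orange, purple or red look-alike of the part that bears tin2_mid alone.

How it is judged:
By the outcome, as a careful person would: the job done as asked, in the order asked, and still so for the second after the job is handed in, with the robot touching nothing.
Of tin0, tin1, tin2, tin3, tin4 only 3 to 5 are there at a start; the rules pass over those that are not, and their reading is None.
At some moment in a run one of tin0, tin1, tin2, tin3, tin4 may be knocked a few centimetres aside while the robot is not near it.
It also fails if it takes over 210 s, if anything falls off the work surface, if the arm or the gripper's body presses on something with over 40 N, if the wrist force passes 120 N, or if a joint passes its speed limit or range.

## Working session

There is one attempt and no reset: what is moved stays moved. The work goes in short steps, Python scripts to look and compute and a tool call to move; the robot and the scene stay as the last step left them, time stands still between calls to the robot, and variables do not carry over. Pictures are saved under pics/ and viewed, at most 14 in all, crops included, and the job is handed in when it is done.

Besides the shell and the picture viewer there is one more tool, called after "Request:" by a JSON object that holds its "method" and its "body", one argument or row to a line. move_arm: Moves the arm, as the interface text tells. Its arguments: {"type":"object","properties":{"commands":{"type":"array","items":{"type":"array","items":{"type":"array","items":{"type":"number"}}}},"claw":{"type":"number"},"squeeze":{"type":"number"}},"required":["commands"]}

```bash
ls; mkdir -p pics
cat > h.py <<'E'
from rig import *
import numpy as np, cv2
def cam(n):
    c=camera(n); return c
def world(c,u,v,z=None):
    K=np.array(c["camera_matrix"]);T=np.linalg.inv(np.array(c["extrinsics"]))
    d=np.array([(u-K[0,2])/K[0,0],-(v-K[1,2])/K[1,1],-1.0])
    if z is None:
        r=c["range_z"][int(round(v)),int(round(u))]; return (T@np.append(d*r,1))[:3]
    o=T[:3,3]; w=T[:3,:3]@d; return o+w*(z-o[2])/w[2]
def cloud(c):
    K=np.array(c["camera_matrix"]);T=np.linalg.inv(np.array(c["extrinsics"]))
    v,u=np.mgrid[0:400,0:640]; r=c["range_z"]
    P=np.stack([(u-K[0,2])/K[0,0]*r,-(v-K[1,2])/K[1,1]*r,-r],-1)
    return P@T[:3,:3].T+T[:3,3]
E
python3 - <<'E'
from h import *
import pickle
for n in("top","scene"):
    c=cam(n); cv2.imwrite(f"pics/{n}0.png",c["pixels"]); pickle.dump(c,open(n+"0.pkl","wb")); print(c["camera_matrix"],c["extrinsics"])
o=get_obs();print(o)
E
```

```text
pics
[[430.91772069   0.         318.23670521]
 [  0.         430.91772069 193.63885085]
 [  0.           0.           1.        ]] [[ 0.02212994 -0.99913043  0.03533611 -0.01236546]
 [ 0.99328797  0.02598676  0.11271067 -0.58083393]
 [-0.11353093  0.03260465  0.99299933 -1.06594312]
 [ 0.          0.          0.          1.        ]]
[[457.73114513   0.         314.43336208]
 [  0.         457.73114513 197.11491205]
 [  0.           0.           1.        ]] [[ 4.29520965e-01  9.03056886e-01  1.79618092e-05 -2.68110559e-01]
 [-6.95219934e-01  3.30654777e-01  6.38229317e-01  3.08241317e-01]
 [ 5.76351441e-01 -2.74145360e-01  7.69846308e-01 -1.85385929e+00]
 [ 0.00000000e+00  0.00000000e+00  0.00000000e+00  1.00000000e+00]]
{'time': 0.1, 'q': array([ 1.10947287e+00,  5.28336675e-01,  1.43374455e+00, -1.97895413e-05,
        1.18138412e+00, -1.78509173e-01]), 'joint_velocities': array([ 0.00176295, -0.00256646, -0.00368081,  0.00118323,  0.00062528,
        0.00076885]), 'joint_torque': array([ 6.31641615e-05, -4.40984201e+01, -1.77150053e+01,  6.34590187e-02,
        5.33821899e-02, -2.37590325e-05]), 'position': array([0.17425525, 0.59990319, 0.40390102]), 'tool_rot': array([ 1.40932562e-01,  9.90018755e-01, -8.91716527e-04, -2.85783049e-04]), 'ft_force': array([-0.24539495,  0.75319681, -0.47377899]), 'moment': array([-0.02898146,  0.0406327 , -0.01288544]), 'grip_force': 0.0, 'grip_width': 0.08709614447670724}
```

View pics/top0.png

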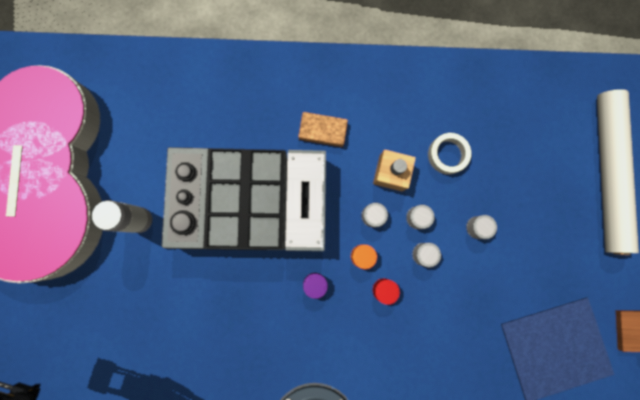

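View pics/scene0.png

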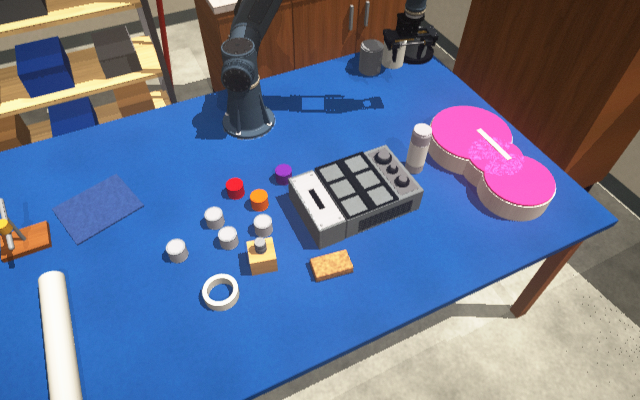

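Top view: four grey tins at (376,215), (421,217), (483,228) and (428,255). The pin is at (399,167), the slot at (305,200), the pockets at x 225/266 and y 165/198/230. The keys are mid (186,172), small (184,197) and large (181,223). Decoys are orange, purple and red.

Run:
```python
from h import *
import pickle
c=pickle.load(open("top0.pkl","rb")); P=cloud(c)
def blob(u,v,z0,z1,r):
    m=np.zeros((400,640),bool); m[v-r:v+r+1,u-r:u+r+1]=1
    m&=(P[...,2]>z0)&(P[...,2]<z1)
    n,l,s,ce=cv2.connectedComponentsWithStats(m.astype(np.uint8)); 
    i=1+np.argmax(s[1:,4]); mm=l==i
    p=P[mm]; (cx,cy),rad=cv2.minEnclosingCircle(p[:,:2].astype(np.float32))
    return np.round([*p.mean(0),cx,cy,rad,np.median(p[:,2])],4)
for n,u,v in [("a",376,215),("b",421,217),("c",483,228),("d",428,255),("or",364,257),("red",387,292)]: print(n,blob(u,v,.042,.06,20))
print("pin",blob(399,167,.105,.13,15))
for n,u,v in [("kA",186,172),("kB",184,197),("kC",181,223)]: print(n,blob(u,v,.115,.135,14))
g=c["pixels"].astype(int).sum(2)
# slot: dark pixels inside white
m=np.zeros((400,640),np.uint8); m[175:228,294:318]=g[175:228,294:318]<330
n,l,s,ce=cv2.connectedComponentsWithStats(m);i=1+np.argmax(s[1:,4]);print("slot px",s[i],ce[i],world(c,*ce[i],.1))
v,u=np.where(l==i); pts=np.array([world(c,a,b,.1)[:2] for a,b in zip(u,v)],np.float32);print(cv2.minAreaRect(pts))
print("deck z",P[165,305],P[235,305],P[198,225],P[198,266])
for a,b in [(225,165),(266,165),(225,198),(266,198),(225,230),(266,230)]:
    m=np.zeros((400,640),np.uint8); m[b-20:b+20,a-20:a+20]=g[b-20:b+20,a-20:a+20]>220
    n,l,s,ce=cv2.connectedComponentsWithStats(m);i=l[b,a];v,u=np.where(l==i);pts=np.array([world(c,x,y,.1)[:2] for x,y in zip(u,v)],np.float32);print(cv2.minAreaRect(pts),s[i][4])
big=cv2.resize(c["pixels"][130:270,150:510],None,fx=2.2,fy=2.2,interpolation=cv2.INTER_CUBIC);cv2.imwrite("pics/crop1.png",big)
```

```text
a [ 0.5311 -0.1425  0.05    0.531  -0.1427  0.0298  0.05  ]
b [ 0.529  -0.2606  0.05    0.5292 -0.2609  0.0297  0.0501]
c [ 0.5067 -0.4196  0.0499  0.5067 -0.4208  0.0303  0.0499]
d [ 0.434  -0.2762  0.0501  0.434  -0.2771  0.0301  0.0502]
or [ 0.4259 -0.116   0.05    0.4262 -0.1166  0.0301  0.0499]
red [ 0.3413 -0.1726  0.0501  0.3411 -0.173   0.03    0.0503]
pin [ 0.6447 -0.1887  0.1146  0.6461 -0.1892  0.0175  0.115 ]
kA [0.617  0.3191 0.1215 0.6168 0.3206 0.018  0.1216]
kB [0.5574 0.3188 0.1214 0.5581 0.3204 0.0108 0.1216]
kC [0.4979 0.3184 0.1216 0.5    0.3201 0.0253 0.1218]
slot px [301 182   8  36 245] [304.85714286 199.13469388] [0.55927013 0.03552444 0.1       ]
((0.5586081743240356, 0.03550165146589279), (0.016156086698174477, 0.08436033129692078), 89.79403686523438)
deck z [0.64217558 0.03729976 0.0985232 ] [0.47404966 0.03299854 0.099589  ] [0.55732437 0.22534341 0.09780149] [0.55963744 0.12806335 0.09970772]
((0.6359520554542542, 0.22612860798835754), (0.06802739948034286, 0.06962892413139343), 0.18987563252449036) 807
((0.6356679201126099, 0.13073782622814178), (0.06577762216329575, 0.06715336441993713), 1.6941322088241577) 798
((0.5571972727775574, 0.22493740916252136), (0.06686074286699295, 0.06679420173168182), 1.544635534286499) 827
((0.5572436451911926, 0.13038945198059082), (0.06704463064670563, 0.06686338037252426), 1.5398552417755127) 819
((0.4803573787212372, 0.22478961944580078), (0.06802523136138916, 0.0677875503897667), 1.2575594186782837) 848
((0.48015356063842773, 0.13069331645965576), (0.0681564211845398, 0.0681227296590805), 1.2528736591339111) 852
```

View pics/crop1.png

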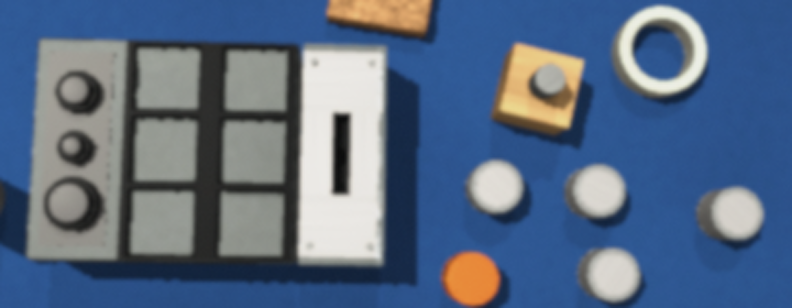

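```bash
cat >> h.py <<'E'
from scipy.spatial.transform import Rotation as R
def plan(x,y,z,yaw=0.0):
    """units to reach TCP x,y,z with tool y axis turned by yaw from world +y"""
    o=get_obs(); r=R.from_quat(o["tool_rot"]); d=r.inv().apply(np.array([x,y,z])-o["position"])/.04
    t=R.from_euler("z",yaw)*R.from_quat([0,1,0,0]); print("shift",d.round(3),"turn",(r.inv()*t).as_rotvec().round(4))
def tins(z0=.042,z1=.056,ylim=-.05):
    c=cam("top");P=cloud(c);h=cv2.cvtColor(c["pixels"],cv2.COLOR_BGR2HSV)
    m=((P[...,2]>z0)&(P[...,2]<z1)&(P[...,1]<ylim)).astype(np.uint8)
    n,l,s,_=cv2.connectedComponentsWithStats(m)
    for i in range(1,n):
        if s[i,4]>100:
            k=l==i;p=P[k];print("tin",p.mean(0).round(4),s[i,4],"sat",np.median(h[k][:,1]))
def st():
    o=get_obs();print(round(o["time"],2),o["position"].round(4),o["ft_force"].round(2),round(o["grip_width"],4),round(o["grip_force"],1))
E
python3 -c "
from h import *
plan(.531,-.1425,.405)
c=cam('top');P=cloud(c)
m=(P[...,2]>.18)&(P[...,2]<.2)&(P[...,1]>.36)&(P[...,1]<.6);print(P[m].mean(0),P[m].min(0),P[m].max(0))"
```

```text
shift [-1.3744e+01 -1.5334e+01 -3.0000e-03] turn [-0.0018 -0.0006 -0.2828]
[0.50559692 0.45568638 0.18928811] [0.47567064 0.42614861 0.18010528] [0.53643898 0.48694088 0.19482887]
```

Request:
{"method": "move_arm", "body": {
  "commands": [
    [[-13.744,-15.334,0,0,0,-0.283],[-13.744,-15.334,0,0,0,-0.283],[-13.744,-15.334,0,0,0,-0.283],[-13.744,-15.334,0,0,0,-0.283],[-13.744,-15.334,0,0,0,-0.283],[-13.744,-15.334,0,0,0,-0.283],[-13.744,-15.334,0,0,0,-0.283],[-13.744,-15.334,0,0,0,-0.283],[-13.744,-15.334,0,0,0,-0.283],[-13.744,-15.334,0,0,0,-0.283],[-13.744,-15.334,0,0,0,-0.283],[-13.744,-15.334,0,0,0,-0.283]]
  ],
  "claw": -1,
  "squeeze": 25
}}

```text
time: 1.65
position: [0.4997, -0.0779, 0.4047]
tool_rot: [0.0, 1.0, 0.0, 0.0]
ft_force: [0.6, 0.6, -0.4]
grip_width: 0.0869
grip_force: 0.0
```

```bash
python3 -c "
from h import *
st();tins();plan(.531,-.1425,.196)"
```

```text
1.65 [ 0.4997 -0.0779  0.4047] [ 0.64  0.6  -0.44] 0.0869 0.0
tin [ 0.6544 -0.7502  0.0497] 999 sat 30.0
tin [ 0.5067 -0.4195  0.0499] 445 sat 11.0
tin [ 0.4313 -0.288   0.0502] 239 sat 13.0
tin [ 0.426  -0.116   0.0498] 455 sat 200.0
shift [-0.639 -1.407  5.249] turn [-0.0078  0.008  -0.0035]
```

Request:
{"method": "move_arm", "body": {
  "commands": [
    [[-0.78,-1.62,1,0,0,0],[-0.78,-1.62,1,0,0,0],[-0.78,-1.62,4.4,0,0,0],[-0.78,-1.62,4.4,0,0,0],[-0.78,-1.62,4.4,0,0,0],[-0.78,-1.62,5.22,0,0,0],[-0.78,-1.62,5.22,0,0,0],[-0.78,-1.62,5.22,0,0,0]]
  ]
}}

```text
time: 2.7
position: [0.5312, -0.1406, 0.1981]
tool_rot: [-0.0, 1.0, -0.001, 0.001]
ft_force: [0.3, -0.1, 0.0]
grip_width: 0.0874
grip_force: 0.0
```

Request:
{"method": "move_arm", "body": {
  "commands": [
    [[0,0,0,0,0,0],[0,0,0,0,0,0],[0,0,0,0,0,0],[0,0,0,0,0,0],[0,0,0,0,0,0],[0,0,0,0,0,0]]
  ],
  "claw": 1,
  "squeeze": 25
}}

```text
time: 3.45
position: [0.5306, -0.1408, 0.1964]
tool_rot: [-0.0, 1.0, -0.0, 0.0]
ft_force: [-0.5, -1.0, 5.0]
grip_width: 0.0595
grip_force: 25.0
```

Request:
{"method": "move_arm", "body": {
  "commands": [
    [[0,0,-1.5,0,0,0],[0,0,-3,0,0,0],[0,0,-4.4,0,0,0],[-2.63,9.16,-4.4,0,0,0],[-2.63,9.16,-4.4,0,0,0],[-2.63,9.16,-4.4,0,0,0],[-2.63,9.16,-4.4,0,0,0],[-2.63,9.16,-4.4,0,0,0],[-2.63,9.16,-4.4,0,0,0],[-2.63,9.16,-4.4,0,0,0],[-2.63,9.16,-4.4,0,0,0],[-2.63,9.16,-3.4,0,0,0]]
  ]
}}

```text
time: 4.95
position: [0.6367, 0.2246, 0.3346]
tool_rot: [0.001, 1.0, 0.0, 0.004]
ft_force: [1.1, -0.3, -3.1]
grip_width: 0.0593
grip_force: 25.0
```

```bash
python3 -c "
from h import *
st();tins();plan(.636,.2255,.2965)
c=cam('wrist');cv2.imwrite('pics/w1.png',c['pixels'])"
```

```text
4.95 [0.6367 0.2246 0.3346] [ 1.13 -0.29 -3.05] 0.0593 25.0
tin [ 0.6562 -0.7497  0.0496] 996 sat 28.0
tin [ 0.529  -0.2603  0.05  ] 436 sat 7.0
tin [ 0.5067 -0.4196  0.0498] 447 sat 8.0
tin [ 0.4338 -0.2761  0.05  ] 450 sat 7.0
tin [ 0.426  -0.1159  0.05  ] 450 sat 183.0
tin [ 0.3412 -0.1726  0.05  ] 463 sat 200.0
shift [-0.056  0.049  0.748] turn [-0.002  -0.0078 -0.0019]
```

View pics/w1.png

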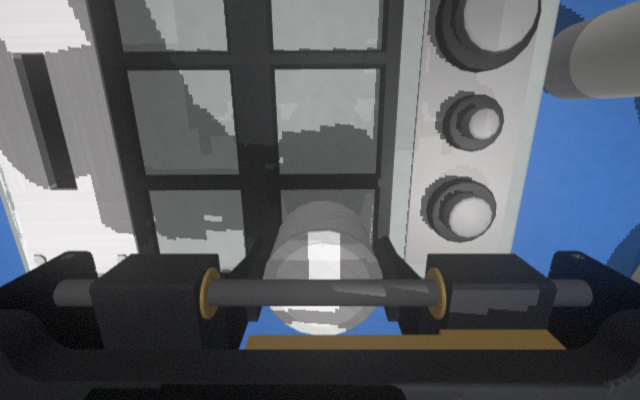

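The wrist view shows the held tin at (325,270), lined up with its pocket column (275–385).

Request:
{"method": "move_arm", "body": {
  "commands": [
    [[0,0.02,0.5,0,0,0],[0,0.02,0.8,0,0,0],[0,0.02,0.9,0,0,0],[0,0.02,0.92,0,0,0],[0,0.02,0.92,0,0,0]]
  ]
}}

```text
time: 5.68
position: [0.6357, 0.2262, 0.2965]
tool_rot: [-0.0, 1.0, -0.0, 0.001]
ft_force: [-2.5, -2.5, 3.8]
grip_width: 0.0593
grip_force: 25.0
```

Request:
{"method": "move_arm", "body": {
  "commands": [
    [[0,0,0,0,0,0],[0,0,0,0,0,0],[0,0,0,0,0,0],[0,0,-1,0,0,0],[0,0,-2,0,0,0]]
  ],
  "claw": -0.6
}}

```text
time: 6.3
position: [0.6356, 0.2267, 0.3752]
tool_rot: [-0.0, 1.0, -0.0, -0.001]
ft_force: [0.6, 1.1, -0.0]
grip_width: 0.0694
grip_force: 0.0
```

```bash
cat >> h.py <<'E'
def placed():
    c=cam("top");P=cloud(c)
    m=((P[...,2]>.135)&(P[...,2]<.165)&(P[...,1]>.08)&(P[...,1]<.28)).astype(np.uint8)
    n,l,s,_=cv2.connectedComponentsWithStats(m)
    for i in range(1,n):
        if s[i,4]>100: p=P[l==i];print("placed",p.mean(0).round(4),"z spread",p[:,2].std().round(4),s[i,4])
E
python3 -c "
from h import *
st();plan(.529,-.2603,.37);tins();placed()"
```

```text
6.3 [0.6356 0.2267 0.3752] [ 0.64  1.11 -0.03] 0.0694 0.0
shift [  2.667 -12.175   0.134] turn [-0.0001 -0.0015  0.0002]
tin [ 0.6523 -0.7502  0.0497] 1008 sat 28.0
tin [ 0.5289 -0.2605  0.0501] 432 sat 7.0
tin [ 0.5068 -0.4194  0.0499] 449 sat 8.0
tin [ 0.434 -0.276  0.05 ] 450 sat 7.0
tin [ 0.4259 -0.1159  0.05  ] 451 sat 183.0
tin [ 0.3412 -0.1727  0.0502] 461 sat 200.0
```

Request:
{"method": "move_arm", "body": {
  "commands": [
    [[2.667,-12.17,0.1,0,0,0],[2.667,-12.17,0.1,0,0,0],[2.667,-12.17,0.1,0,0,0],[2.667,-12.17,0.1,0,0,0],[2.667,-12.17,0.1,0,0,0],[2.667,-12.17,0.1,0,0,0],[2.667,-12.17,0.1,0,0,0],[2.667,-12.17,0.1,0,0,0],[2.667,-12.17,0.1,0,0,0]]
  ],
  "claw": -1
}}

```text
time: 7.52
position: [0.5281, -0.2647, 0.3704]
tool_rot: [0.003, 1.0, -0.001, 0.0]
ft_force: [0.5, 1.2, -0.7]
grip_width: 0.0868
grip_force: 0.0
```

```bash
python3 -c "
from h import *
st();plan(.529,-.2603,.196);tins();placed()"
```

```text
7.53 [ 0.5281 -0.2647  0.3704] [ 0.48  1.24 -0.71] 0.0868 0.0
shift [-0.02   0.116  4.361] turn [-0.0014  0.0005 -0.0061]
tin [ 0.6505 -0.7503  0.0497] 989 sat 29.0
tin [ 0.4325 -0.2669  0.0499] 285 sat 10.0
tin [ 0.426  -0.1159  0.05  ] 451 sat 187.0
tin [ 0.3438 -0.1743  0.0499] 407 sat 204.0
placed [0.6349 0.224  0.1494] z spread 0.0026 552
```

Request:
{"method": "move_arm", "body": {
  "commands": [
    [[0,0,1.5,0,0,0],[0,0,3,0,0,0],[0,0,4,0,0,0],[0,0,4.36,0,0,0],[0,0,4.36,0,0,0],[0,0,4.36,0,0,0]]
  ]
}}

```text
time: 8.38
position: [0.5299, -0.2602, 0.1984]
tool_rot: [-0.001, 1.0, -0.001, 0.001]
ft_force: [0.2, -0.9, 0.6]
grip_width: 0.0875
grip_force: 0.0
```

Request:
{"method": "move_arm", "body": {
  "commands": [
    [[0,0,0,0,0,0],[0,0,0,0,0,0],[0,0,0,0,0,0],[0,0,0,0,0,0],[0,0,0,0,0,0]]
  ],
  "claw": 1
}}

```text
time: 9.0
position: [0.529, -0.2603, 0.1971]
tool_rot: [-0.0, 1.0, -0.0, 0.0]
ft_force: [-1.1, 0.8, 3.2]
grip_width: 0.0592
grip_force: 25.0
```

Request:
{"method": "move_arm", "body": {
  "commands": [
    [[0,0,-1.5,0,0,0],[0,0,-3,0,0,0],[0,0,-4.4,0,0,0],[1.22,12.13,-4.4,0,0,0],[1.22,12.13,-4.4,0,0,0],[1.22,12.13,-4.4,0,0,0],[1.22,12.13,-4.4,0,0,0],[1.22,12.13,-4.4,0,0,0],[1.22,12.13,-4.4,0,0,0],[1.22,12.13,-4.4,0,0,0],[1.22,12.13,-4.4,0,0,0],[1.22,12.13,-4.4,0,0,0]]
  ]
}}

```text
time: 10.5
position: [0.4789, 0.2281, 0.3723]
tool_rot: [-0.003, 1.0, 0.0, -0.0]
ft_force: [-0.6, -0.5, -3.1]
grip_width: 0.0594
grip_force: 25.0
```

Request:
{"method": "move_arm", "body": {
  "commands": [
    [[0,0,1,0,0,0],[0,0,1.5,0,0,0],[0,0,1.85,0,0,0],[0,0,1.92,0,0,0],[0,0,1.92,0,0,0]]
  ]
}}

```text
time: 11.12
position: [0.48, 0.2241, 0.2964]
tool_rot: [0.0, 1.0, -0.0, -0.0]
ft_force: [-2.1, -1.6, 2.8]
grip_width: 0.0598
grip_force: 25.0
```

Request:
{"method": "move_arm", "body": {
  "commands": [
    [[0,0,0,0,0,0],[0,0,0,0,0,0],[0,0,0,0,0,0],[0,0,-1,0,0,0],[0,0,-2,0,0,0]]
  ],
  "claw": -0.6
}}

```text
time: 11.75
position: [0.4801, 0.225, 0.3763]
tool_rot: [-0.0, 1.0, -0.0, -0.001]
ft_force: [0.8, -0.6, -0.2]
grip_width: 0.0694
grip_force: 0.0
```

```bash
python3 -c "
from h import *
st();plan(.434,-.276,.37);plan(.507,-.4195,.37);tins();placed()"
```

```text
11.75 [0.4801 0.225  0.3763] [ 0.79 -0.58 -0.15] 0.0694 0.0
shift [  1.155 -12.524   0.163] turn [-0.0003 -0.0015  0.0002]
shift [ -0.669 -16.112   0.162] turn [-0.0003 -0.0015  0.0002]
tin [ 0.6518 -0.7502  0.0494] 1031 sat 29.0
tin [ 0.5067 -0.4193  0.0499] 448 sat 11.0
tin [ 0.4339 -0.2761  0.05  ] 448 sat 9.0
tin [ 0.4259 -0.1158  0.0501] 454 sat 187.0
tin [ 0.3412 -0.1727  0.0499] 460 sat 202.0
placed [0.6349 0.2241 0.1493] z spread 0.0026 552
```

Request:
{"method": "move_arm", "body": {
  "commands": [
    [[-0.67,-16.11,0.1,0,0,0],[-0.67,-16.11,0.1,0,0,0],[-0.67,-16.11,0.1,0,0,0],[-0.67,-16.11,0.1,0,0,0],[-0.67,-16.11,0.1,0,0,0],[-0.67,-16.11,0.1,0,0,0],[-0.67,-16.11,0.1,0,0,0],[-0.67,-16.11,0.1,0,0,0],[-0.67,-16.11,0.1,0,0,0],[-0.67,-16.11,0.1,0,0,0],[-0.67,-16.11,0.1,0,0,0],[-0.67,-16.11,0.1,0,0,0]]
  ],
  "claw": -1
}}

```text
time: 13.35
position: [0.5065, -0.4202, 0.3705]
tool_rot: [0.001, 1.0, 0.001, -0.001]
ft_force: [0.1, 0.1, -0.5]
grip_width: 0.0868
grip_force: 0.0
```

```bash
python3 -c "
from h import *
st();plan(.5067,-.4193,.196);tins();placed()"
```

```text
13.35 [ 0.5065 -0.4202  0.3705] [ 0.08  0.1  -0.48] 0.0868 0.0
shift [-0.009  0.013  4.364] turn [ 0.0019 -0.0011 -0.0017]
tin [ 0.7635 -0.7499  0.0496] 475 sat 29.0
tin [ 0.5067 -0.4092  0.0498] 274 sat 12.0
tin [ 0.434 -0.276  0.05 ] 454 sat 10.0
tin [ 0.4259 -0.1159  0.05  ] 455 sat 189.0
tin [ 0.3467 -0.1699  0.0501] 356 sat 203.0
placed [0.635  0.2239 0.1495] z spread 0.0026 551
placed [0.4791 0.2218 0.1497] z spread 0.0025 569
```

Request:
{"method": "move_arm", "body": {
  "commands": [
    [[0,0,1.5,0,0,0],[0,0,3,0,0,0],[0,0,4,0,0,0],[0,0,4.36,0,0,0],[0,0,4.36,0,0,0],[0,0,4.36,0,0,0]]
  ]
}}

```text
time: 14.2
position: [0.5079, -0.4196, 0.1997]
tool_rot: [-0.0, 1.0, -0.001, 0.001]
ft_force: [-0.2, 0.1, 1.1]
grip_width: 0.087
grip_force: 0.0
```

Request:
{"method": "move_arm", "body": {
  "commands": [
    [[0,0,0,0,0,0],[0,0,0,0,0,0],[0,0,0,0,0,0],[0,0,0,0,0,0],[0,0,0,0,0,0]]
  ],
  "claw": 1
}}

```text
time: 14.82
position: [0.507, -0.4196, 0.1979]
tool_rot: [-0.0, 1.0, -0.0, 0.0]
ft_force: [-0.2, -0.5, 2.8]
grip_width: 0.0595
grip_force: 25.0
```

Request:
{"method": "move_arm", "body": {
  "commands": [
    [[0,0,-1.5,0,0,0],[0,0,-3,0,0,0],[0,0,-4.4,0,0,0],[-1.26,13.75,-4.4,0,0,0],[-1.26,13.75,-4.4,0,0,0],[-1.26,13.75,-4.4,0,0,0],[-1.26,13.75,-4.4,0,0,0],[-1.26,13.75,-4.4,0,0,0],[-1.26,13.75,-4.4,0,0,0],[-1.26,13.75,-4.4,0,0,0],[-1.26,13.75,-4.4,0,0,0],[-1.26,13.75,-4.4,0,0,0]]
  ]
}}

```text
time: 16.32
position: [0.5569, 0.133, 0.3731]
tool_rot: [-0.001, 1.0, 0.0, -0.0]
ft_force: [1.1, -0.6, -1.6]
grip_width: 0.0595
grip_force: 25.0
```

Request:
{"method": "move_arm", "body": {
  "commands": [
    [[0,0,0.5,0,0,0],[0,0,1.5,0,0,0],[0,0,1.85,0,0,0],[0,0,1.92,0,0,0],[0,0,1.92,0,0,0]]
  ]
}}

```text
time: 16.95
position: [0.5574, 0.1304, 0.2971]
tool_rot: [0.0, 1.0, 0.0, 0.0]
ft_force: [0.4, 0.2, -2.7]
grip_width: 0.0594
grip_force: 25.0
```

Request:
{"method": "move_arm", "body": {
  "commands": [
    [[0,0,0,0,0,0],[0,0,0,0,0,0],[0,0,0,0,0,0],[0,0,-1,0,0,0],[0,0,-2,0,0,0]]
  ],
  "claw": -0.6
}}

```text
time: 17.58
position: [0.5572, 0.1305, 0.3772]
tool_rot: [-0.0, 1.0, -0.0, -0.001]
ft_force: [0.4, -0.2, -0.3]
grip_width: 0.0695
grip_force: 0.0
```

```bash
python3 -c "
from h import *
st();plan(.434,-.276,.37);tins();placed()"
```

```text
17.57 [0.5572 0.1305 0.3772] [ 0.39 -0.16 -0.32] 0.0695 0.0
shift [  3.081 -10.162   0.185] turn [-0.0001 -0.0015  0.0001]
tin [ 0.6548 -0.7497  0.0496] 968 sat 29.0
tin [ 0.4339 -0.2761  0.0499] 454 sat 8.5
tin [ 0.4259 -0.116   0.0501] 452 sat 201.0
tin [ 0.3413 -0.1728  0.0502] 461 sat 204.0
placed [0.4908 0.2193 0.1498] z spread 0.0022 280
```

Request:
{"method": "move_arm", "body": {
  "commands": [
    [[3.08,-10.16,0.15,0,0,0],[3.08,-10.16,0.15,0,0,0],[3.08,-10.16,0.15,0,0,0],[3.08,-10.16,0.15,0,0,0],[3.08,-10.16,0.15,0,0,0],[3.08,-10.16,0.15,0,0,0],[3.08,-10.16,0.15,0,0,0],[3.08,-10.16,0.15,0,0,0],[3.08,-10.16,0.15,0,0,0],[3.08,-10.16,0.15,0,0,0]]
  ],
  "claw": -1
}}

```text
time: 18.92
position: [0.4344, -0.2743, 0.3705]
tool_rot: [-0.001, 1.0, 0.001, -0.0]
ft_force: [0.6, 0.6, -0.3]
grip_width: 0.0872
grip_force: 0.0
```

```bash
python3 -c "
from h import *
st();plan(.4339,-.276,.196);tins();placed()"
```

```text
18.93 [ 0.4344 -0.2743  0.3705] [ 0.62  0.59 -0.31] 0.0872 0.0
shift [ 0.008 -0.046  4.362] turn [ 0.0011 -0.0007  0.002 ]
tin [ 0.6563 -0.7497  0.0496] 995 sat 30.0
tin [ 0.4258 -0.1159  0.0502] 456 sat 189.0
tin [ 0.3413 -0.1726  0.0501] 466 sat 203.0
placed [0.6348 0.2239 0.1496] z spread 0.0028 551
placed [0.5562 0.1289 0.1498] z spread 0.0021 542
placed [0.4791 0.2217 0.1498] z spread 0.0026 571
```

Request:
{"method": "move_arm", "body": {
  "commands": [
    [[0,0,1.5,0,0,0],[0,0,3,0,0,0],[0,0,4,0,0,0],[0,0,4.37,0,0,0],[0,0,4.37,0,0,0],[0,0,4.37,0,0,0]]
  ]
}}

```text
time: 19.77
position: [0.4349, -0.2761, 0.1974]
tool_rot: [-0.0, 1.0, -0.001, 0.001]
ft_force: [0.3, -1.1, -0.4]
grip_width: 0.087
grip_force: 0.0
```

Request:
{"method": "move_arm", "body": {
  "commands": [
    [[0,0,0,0,0,0],[0,0,0,0,0,0],[0,0,0,0,0,0],[0,0,0,0,0,0],[0,0,0,0,0,0]]
  ],
  "claw": 1
}}

```text
time: 20.4
position: [0.4342, -0.2759, 0.1963]
tool_rot: [-0.0, 1.0, -0.0, 0.0]
ft_force: [0.2, -0.4, 4.3]
grip_width: 0.0595
grip_force: 25.0
```

Request:
{"method": "move_arm", "body": {
  "commands": [
    [[0,0,-1.5,0,0,0],[0,0,-3,0,0,0],[0,0,-4.4,0,0,0],[-1.15,10.15,-4.4,0,0,0],[-1.15,10.15,-4.4,0,0,0],[-1.15,10.15,-4.4,0,0,0],[-1.15,10.15,-4.4,0,0,0],[-1.15,10.15,-4.4,0,0,0],[-1.15,10.15,-4.4,0,0,0],[-1.15,10.15,-4.4,0,0,0],[-1.15,10.15,-4.4,0,0,0],[-1.15,10.15,-4.4,0,0,0]]
  ]
}}

```text
time: 21.9
position: [0.4797, 0.1299, 0.3713]
tool_rot: [-0.0, 1.0, -0.0, -0.001]
ft_force: [0.0, -0.4, -2.0]
grip_width: 0.0598
grip_force: 25.0
```

Request:
{"method": "move_arm", "body": {
  "commands": [
    [[0,0,0.5,0,0,0],[0,0,1.5,0,0,0],[0,0,1.85,0,0,0],[0,0,1.92,0,0,0],[0,0,1.92,0,0,0]]
  ]
}}

```text
time: 22.52
position: [0.4803, 0.1293, 0.2957]
tool_rot: [0.001, 1.0, -0.0, 0.0]
ft_force: [-0.1, -0.3, -3.2]
grip_width: 0.0592
grip_force: 25.0
```

Request:
{"method": "move_arm", "body": {
  "commands": [
    [[0,0,0,0,0,0],[0,0,0,0,0,0],[0,0,0,0,0,0],[0,0,-1,0,0,0],[0,0,-2,0,0,0]]
  ],
  "claw": -0.6
}}

```text
time: 23.15
position: [0.48, 0.1302, 0.3757]
tool_rot: [-0.0, 1.0, -0.0, -0.001]
ft_force: [0.8, 0.1, 0.1]
grip_width: 0.0695
grip_force: 0.0
```

```bash
python3 -c "
from h import *
st();plan(.6453,-.189,.37,-np.pi/2);plan(.6453,-.189,.37,np.pi/2);print(get_obs()['q'])
c=cam('top');P=cloud(c);m=(P[...,2]>.105)&(P[...,2]<.13)&(P[...,1]<-.1)&(P[...,1]>-.3)&(P[...,0]>.58);print(P[m].mean(0),m.sum());tins()"
```

```text
23.15 [0.48   0.1302 0.3757] [0.84 0.08 0.05] 0.0695 0.0
shift [-4.129 -7.981  0.137] turn [-1.2000e-03 -1.1000e-03  1.5711e+00]
shift [-4.129 -7.981  0.137] turn [ 1.1000e-03 -1.2000e-03 -1.5705e+00]
[ 3.97803442e-02  3.98749709e-01  1.77885585e+00 -4.42946991e-05
  9.65467795e-01 -1.53133523e+00]
[ 0.64473297 -0.18872345  0.11452414] 165
tin [ 0.6524 -0.7502  0.0496] 985 sat 29.0
tin [ 0.4258 -0.1159  0.0501] 452 sat 188.0
tin [ 0.3411 -0.1727  0.0501] 457 sat 203.0
```

Request:
{"method": "move_arm", "body": {
  "commands": [
    [[-4.129,-7.98,0.1,0,0,1.571],[-4.129,-7.98,0.1,0,0,1.571],[-4.129,-7.98,0.1,0,0,1.571],[-4.129,-7.98,0.1,0,0,1.571],[-4.129,-7.98,0.1,0,0,1.571],[-4.129,-7.98,0.1,0,0,1.571],[-4.129,-7.98,0.1,0,0,1.571],[-4.129,-7.98,0.1,0,0,1.571],[-4.129,-7.98,0.1,0,0,1.571],[-4.129,-7.98,0.1,0,0,1.571],[-4.129,-7.98,0.1,0,0,1.571],[-4.129,-7.98,0.1,0,0,1.571]]
  ],
  "claw": -0.6
}}

```text
time: 24.75
position: [0.6453, -0.1889, 0.3709]
tool_rot: [0.707, 0.707, -0.0, -0.0]
ft_force: [0.5, 0.0, -0.2]
grip_width: 0.0696
grip_force: 0.0
```

```bash
python3 -c "
from h import *
st();plan(.6453,-.189,.26,-np.pi/2);placed();tins()
o=get_obs();print(R.from_quat(o['tool_rot']).as_matrix().round(2))
c=cam('wrist');cv2.imwrite('pics/w2.png',c['pixels'])"
```

```text
24.75 [ 0.6453 -0.1889  0.3709] [ 0.46  0.04 -0.17] 0.0696 0.0
shift [-3.000e-03  1.000e-03  2.773e+00] turn [-0.0002 -0.0001  0.0007]
placed [0.635  0.2239 0.1495] z spread 0.0028 552
placed [0.5562 0.1289 0.1497] z spread 0.0021 541
placed [0.4791 0.222  0.1496] z spread 0.0024 565
placed [0.4858 0.1335 0.1499] z spread 0.0017 376
tin [ 0.6516 -0.7503  0.0495] 1009 sat 29.0
tin [ 0.43   -0.1061  0.0499] 262 sat 186.0
[[-0.  1. -0.]
 [ 1.  0. -0.]
 [-0. -0. -1.]]
```

View pics/w2.png

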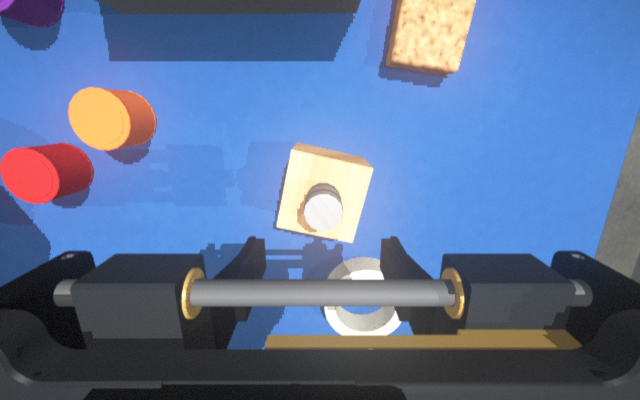

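Wrist view: the pin head is at (323,210), centred between the fingers (262 and 385). Descending to grip it.

Request:
{"method": "move_arm", "body": {
  "commands": [
    [[0,0,1,0,0,0],[0,0,2,0,0,0],[0,0,2.6,0,0,0],[0,0,2.77,0,0,0],[0,0,2.77,0,0,0],[0,0,2.77,0,0,0]]
  ]
}}

```text
time: 25.65
position: [0.6459, -0.1892, 0.2619]
tool_rot: [0.707, 0.707, 0.0, 0.001]
ft_force: [0.6, 0.2, 0.4]
grip_width: 0.0696
grip_force: 0.0
```

Request:
{"method": "move_arm", "body": {
  "commands": [
    [[0,0,0,0,0,0],[0,0,0,0,0,0],[0,0,0,0,0,0],[0,0,0,0,0,0],[0,0,0,0,0,0],[0,0,0,0,0,0],[0,0,0,0,0,0]]
  ],
  "claw": 1,
  "squeeze": 40
}}

```text
time: 26.52
position: [0.6454, -0.189, 0.2604]
tool_rot: [0.707, 0.707, 0.0, 0.0]
ft_force: [-0.6, 0.5, 0.2]
grip_width: 0.0334
grip_force: 40.0
```

Request:
{"method": "move_arm", "body": {
  "commands": [
    [[0,0,-0.5,0,0,0],[0,0,-1,0,0,0],[0,0,-1.6,0,0,0],[0,0,-2.4,0,0,0],[0,0,-3.3,0,0,0],[0,0,-3.3,0,0,0],[0,0,-3.3,0,0,0]]
  ]
}}

```text
time: 27.4
position: [0.6447, -0.1887, 0.3923]
tool_rot: [0.707, 0.707, -0.0, -0.0]
ft_force: [-0.9, 0.6, -2.2]
grip_width: 0.0334
grip_force: 40.0
```

```bash
python3 -c "
from h import *
st();plan(.559,.0355,.3925,-np.pi/2)
c=cam('wrist');cv2.imwrite('pics/w3.png',c['pixels'])
c=cam('top');P=cloud(c);placed()"
```

```text
27.4 [ 0.6447 -0.1887  0.3923] [-0.9   0.59 -2.18] 0.0334 40.0
shift [ 5.606e+00 -2.143e+00 -2.000e-03] turn [-0.001  -0.0004  0.    ]
placed [0.635  0.2239 0.1496] z spread 0.0027 550
placed [0.5561 0.1289 0.1498] z spread 0.0022 541
placed [0.4791 0.2218 0.1496] z spread 0.0025 569
placed [0.4818 0.1289 0.1499] z spread 0.0018 509
```

View pics/w3.png

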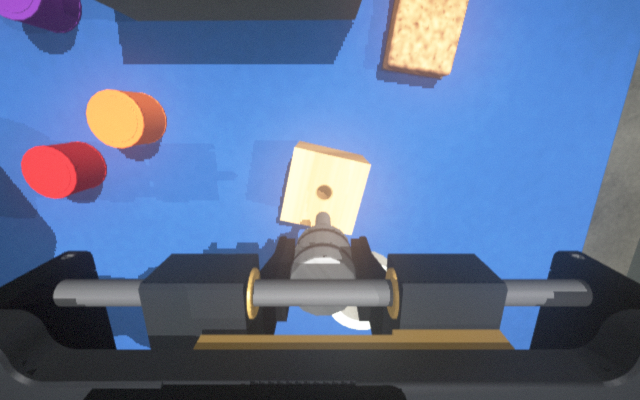

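The pin is held straight: head at (323,250), tip at (323,218). The block is empty. Carrying the pin to the slot's -x end.

Request:
{"method": "move_arm", "body": {
  "commands": [
    [[5.605,-2.97,0,0,0,0],[5.605,-2.97,0,0,0,0],[5.605,-2.97,0,0,0,0],[5.605,-2.97,0,0,0,0],[5.605,-2.97,0,0,0,0],[5.605,-2.97,0,0,0,0],[5.605,-2.97,0.7,0,0,0],[5.605,-2.97,0.7,0,0,0],[5.605,-2.97,0.7,0,0,0]]
  ]
}}

```text
time: 28.68
position: [0.5274, 0.0342, 0.3645]
tool_rot: [0.708, 0.707, 0.0, 0.0]
ft_force: [-0.3, 0.2, -1.2]
grip_width: 0.0333
grip_force: 40.0
```

```bash
python3 -c "
from h import *
st()
c=cam('wrist');im=c['pixels'];T=np.array(c['extrinsics']);K=np.array(c['camera_matrix'])
o=get_obs()
def pj(p):
    q=T@np.append(p,1);return (K[0,0]*q[0]/-q[2]+K[0,2],K[1,1]*-q[1]/-q[2]+K[1,2])
print('tip px',pj(o['position']-[0,0,.25]))
for y in(.0255,.0355,.0455):
  for x in(.514,.559,.604): print(x,y,np.round(pj(np.array([x,y,.1]))))
cv2.imwrite('pics/w4.png',cv2.resize(im[0:400,160:560],None,fx=1.45,fy=1.45))"
```

```text
28.68 [0.5274 0.0342 0.3645] [-0.29  0.15 -1.2 ] 0.0333 40.0
tip px (np.float64(321.9602903969188), np.float64(213.97838673333186))
0.514 0.0255 [307. 218.]
0.559 0.0255 [358. 218.]
0.604 0.0255 [409. 218.]
0.514 0.0355 [307. 207.]
0.559 0.0355 [358. 207.]
0.604 0.0355 [410. 207.]
0.514 0.0455 [306. 196.]
0.559 0.0455 [359. 196.]
0.604 0.0455 [411. 196.]
```

View pics/w4.png

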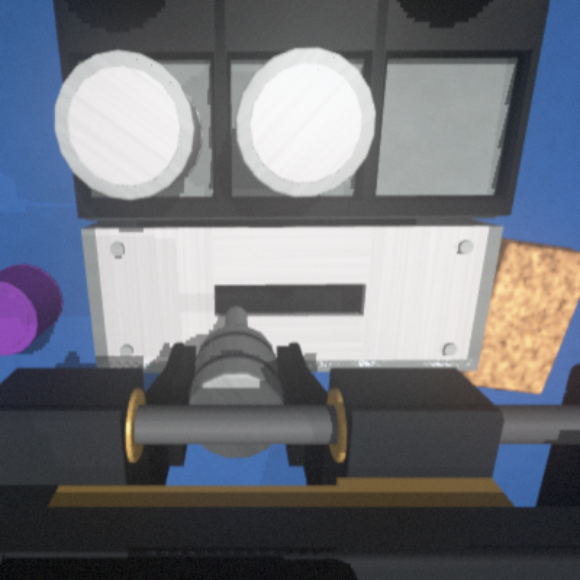

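Slot spans crop (215–364, 284–314), matching the projection of my measured slot; pin tip at (236,310) is at its left end. Descending.

Request:
{"method": "move_arm", "body": {
  "commands": [
    [[0.01,0,0.3,0,0,0],[0.01,0,0.6,0,0,0],[0.01,0,0.9,0,0,0],[0.01,0,0.95,0,0,0],[0.01,0,0.95,0,0,0]]
  ]
}}

```text
time: 29.35
position: [0.5266, 0.0356, 0.326]
tool_rot: [0.707, 0.707, -0.0, -0.0]
ft_force: [-0.2, -0.3, -2.2]
grip_width: 0.0331
grip_force: 40.0
```

Request:
{"method": "move_arm", "body": {
  "commands": [
    [[0,0,0.03,0,0,0],[0,0,0.06,0,0,0],[0,0,0.09,0,0,0],[0,0,0.12,0,0,0],[0,0,0.13,0,0,0],[0,0,0.13,0,0,0]]
  ]
}}

```text
time: 30.1
position: [0.5266, 0.0356, 0.3221]
tool_rot: [0.707, 0.707, 0.0, 0.0]
ft_force: [-1.2, -1.1, 4.9]
grip_width: 0.0329
grip_force: 40.0
```

Request:
{"method": "move_arm", "body": {
  "commands": [
    [[0,0.05,0,0,0,0],[0,0.1,0,0,0,0],[0,0.15,0,0,0,0],[0,0.2,0,0,0,0],[0,0.2,0,0,0,0]]
  ]
}}

```text
time: 30.72
position: [0.5312, 0.0359, 0.3219]
tool_rot: [0.707, 0.708, -0.004, -0.004]
ft_force: [-10.0, -1.3, 13.4]
grip_width: 0.0332
grip_force: 40.0
```

Request:
{"method": "move_arm", "body": {
  "commands": [
    [[0,-0.04,-0.1,0,0,0],[0,-0.04,-0.1,0,0,0],[0,-0.04,-0.02,0,0,0],[0,-0.04,0.03,0,0,0],[0,-0.04,0.03,0,0,0]]
  ]
}}

```text
time: 31.35
position: [0.5335, 0.0355, 0.3219]
tool_rot: [0.707, 0.707, 0.001, 0.001]
ft_force: [-2.6, 1.0, 14.1]
grip_width: 0.0328
grip_force: 40.0
```

Request:
{"method": "move_arm", "body": {
  "commands": [
    [[0,0,-0.12,0,0,0],[0,0.2,-0.12,0,0,0],[0,0.2,-0.12,0,0,0],[0,0.2,-0.05,0,0,0],[0,0.2,0,0,0,0],[0,0.2,0,0,0,0]]
  ]
}}

```text
time: 32.1
position: [0.5411, 0.0356, 0.3219]
tool_rot: [0.707, 0.707, 0.0, 0.001]
ft_force: [-2.6, 0.5, 12.9]
grip_width: 0.0334
grip_force: 40.0
```

Request:
{"method": "move_arm", "body": {
  "commands": [
    [[0,0,-0.12,0,0,0],[0,0.2,-0.12,0,0,0],[0,0.2,-0.12,0,0,0],[0,0.2,-0.05,0,0,0],[0,0.2,0,0,0,0],[0,0.2,0,0,0,0]]
  ]
}}

```text
time: 32.85
position: [0.5491, 0.0356, 0.3218]
tool_rot: [0.707, 0.707, 0.0, 0.001]
ft_force: [-2.9, 0.7, 13.3]
grip_width: 0.033
grip_force: 40.0
```

Request:
{"method": "move_arm", "body": {
  "commands": [
    [[0,0,-0.12,0,0,0],[0,0.2,-0.12,0,0,0],[0,0.2,-0.12,0,0,0],[0,0.2,-0.05,0,0,0],[0,0.2,0,0,0,0],[0,0.2,0,0,0,0]]
  ]
}}

```text
time: 33.6
position: [0.5567, 0.0356, 0.3195]
tool_rot: [0.707, 0.707, -0.0, -0.0]
ft_force: [-0.2, -0.0, -1.9]
grip_width: 0.0332
grip_force: 39.9
```

Request:
{"method": "move_arm", "body": {
  "commands": [
    [[0,0,0.03,0,0,0],[0,0,0.06,0,0,0],[0,0,0.09,0,0,0],[0,0,0.09,0,0,0]]
  ]
}}

```text
time: 34.1
position: [0.5569, 0.0356, 0.3163]
tool_rot: [0.707, 0.707, -0.0, -0.0]
ft_force: [0.2, 0.3, -2.1]
grip_width: 0.0328
grip_force: 39.9
```

Request:
{"method": "move_arm", "body": {
  "commands": [
    [[0,0,0.03,0,0,0],[0,0,0.06,0,0,0],[0,0,0.09,0,0,0],[0,0,0.09,0,0,0]]
  ]
}}

```text
time: 34.6
position: [0.5569, 0.0356, 0.3126]
tool_rot: [0.707, 0.707, -0.0, -0.0]
ft_force: [-0.3, 0.6, -2.2]
grip_width: 0.0333
grip_force: 39.9
```

Request:
{"method": "move_arm", "body": {
  "commands": [
    [[0,0,0.1,0,0,0],[0,0,0.2,0,0,0],[0,0,0.3,0,0,0],[0,0,0.4,0,0,0],[0,0,0.48,0,0,0],[0,0,0.52,0,0,0],[0,0,0.52,0,0,0]]
  ]
}}

```text
time: 35.48
position: [0.5569, 0.0356, 0.2918]
tool_rot: [0.707, 0.707, -0.0, -0.0]
ft_force: [0.2, -0.2, -1.6]
grip_width: 0.0332
grip_force: 39.9
```

Request:
{"method": "move_arm", "body": {
  "commands": [
    [[0,0,0.02,0,0,0],[0,0,0.04,0,0,0],[0,0,0.05,0,0,0],[0,0,0.05,0,0,0]]
  ]
}}

```text
time: 35.98
position: [0.5569, 0.0356, 0.2903]
tool_rot: [0.707, 0.707, 0.0, 0.0]
ft_force: [-1.0, -0.1, 2.4]
grip_width: 0.0332
grip_force: 40.0
```

Request:
{"method": "move_arm", "body": {
  "commands": [
    [[0,0,0,0,0,0],[0,0,0,0,0,0],[0,0,0,0,0,0],[0,0,0,0,0,0]]
  ],
  "claw": -0.3
}}

```text
time: 36.48
position: [0.557, 0.0356, 0.2899]
tool_rot: [0.707, 0.707, 0.0, 0.0]
ft_force: [0.9, 0.7, -0.5]
grip_width: 0.0557
grip_force: 0.0
```

Request:
{"method": "move_arm", "body": {
  "commands": [
    [[0,0,-0.8,0,0,0],[0,0,-1.8,0,0,0],[0,0,-2.8,0,0,0],[0,0,-2.8,0,0,0],[0,0,-2.8,0,0,0]]
  ]
}}

```text
time: 37.1
position: [0.5565, 0.0357, 0.4015]
tool_rot: [0.707, 0.707, -0.0, -0.0]
ft_force: [0.2, -0.2, -0.8]
grip_width: 0.0567
grip_force: 0.0
```

```bash
python3 -c "
from h import *
st()
c=cam('wrist');P=cloud(c);print('fill',np.isfinite(P).all())
m=(abs(P[...,0]-.557)<.03)&(abs(P[...,1]-.0356)<.03)&(P[...,2]>.125)&(P[...,2]<.2);print('head',P[m].mean(0),m.sum(),P[m].std(0))
m=(abs(P[...,0]-.557)<.08)&(abs(P[...,1]-.0356)<.04)&(P[...,2]>.09)&(P[...,2]<.106);print('deck',np.median(P[m],0))
cv2.imwrite('pics/w5.png',c['pixels']);placed();tins();plan(.557,.3195,.36,-np.pi/2)"
```

```text
37.1 [0.5565 0.0357 0.4015] [ 0.21 -0.18 -0.77] 0.0567 0.0
fill True
head [0.55718317 0.03746912 0.14340686] 1339 [0.0084595  0.00896812 0.00392046]
deck [0.55586561 0.04442136 0.09992946]
placed [0.635  0.224  0.1494] z spread 0.0026 547
placed [0.4791 0.2218 0.1496] z spread 0.0024 565
tin [ 0.6523 -0.7503  0.0498] 986 sat 29.0
tin [ 0.4258 -0.1159  0.0501] 456 sat 201.0
tin [ 0.3413 -0.1727  0.0502] 459 sat 204.0
shift [7.096 0.016 1.014] turn [-0.0032 -0.0004 -0.    ]
```

View pics/w5.png

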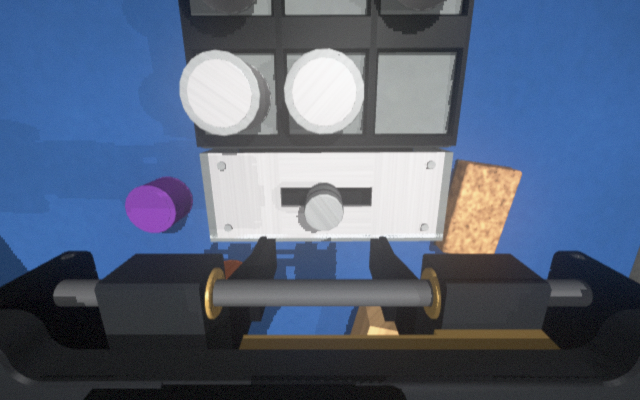

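The pin's head (323,210) sits on the deck: its top is at about .145 against a deck at .100. All tins are in. Next, the small key, with the fingers closed.

Request:
{"method": "move_arm", "body": {
  "commands": [
    [[7.09,0.02,0,0,0,0],[7.09,0.02,0,0,0,0],[7.09,0.02,0,0,0,0],[7.09,0.02,0,0,0,0],[7.09,0.02,0,0,0,0],[7.09,0.02,1,0,0,0],[7.09,0.02,1.9,0,0,0],[7.09,0.02,1.9,0,0,0],[7.09,0.02,1.9,0,0,0]]
  ],
  "claw": 1,
  "squeeze": 10
}}

```text
time: 38.38
position: [0.5582, 0.3192, 0.3263]
tool_rot: [0.707, 0.707, 0.0, 0.0]
ft_force: [0.2, -0.3, 0.2]
grip_width: 0.0005
grip_force: 0.0
```

```bash
python3 -c "
from h import *
st();plan(.5575,.3193,.3,-np.pi/2);placed()
c=cam('wrist');T=np.array(c['extrinsics']);K=np.array(c['camera_matrix']);P=cloud(c)
m=(abs(P[...,1]-.32)<.03)&(P[...,2]>.116)&(P[...,2]<.128)
n,l,s,_=cv2.connectedComponentsWithStats(m.astype(np.uint8))
for i in range(1,n):
  if s[i,4]>60: print(P[l==i].mean(0),s[i,4],cv2.minEnclosingCircle(P[l==i][:,:2].astype(np.float32)))
cv2.imwrite('pics/w6.png',c['pixels'])"
```

```text
38.38 [0.5582 0.3192 0.3263] [ 0.24 -0.26  0.19] 0.0005 0.0
shift [ 0.002 -0.018  0.657] turn [ 0.0005 -0.0002 -0.0003]
placed [0.635  0.2242 0.1495] z spread 0.0026 549
placed [0.5562 0.1289 0.1498] z spread 0.0022 542
placed [0.4792 0.2219 0.1497] z spread 0.0023 565
placed [0.4797 0.128  0.1498] z spread 0.0019 558
[0.49959243 0.32367035 0.12169966] 2533 ((0.4988756477832794, 0.32067450881004333), 0.020938469097018242)
[0.61742985 0.32238492 0.12141941] 1425 ((0.6180546283721924, 0.32121777534484863), 0.014983863569796085)
[0.55861235 0.32463641 0.12114328] 446 ((0.5585336685180664, 0.320890337228775), 0.010059494525194168)
```

View pics/w6.png

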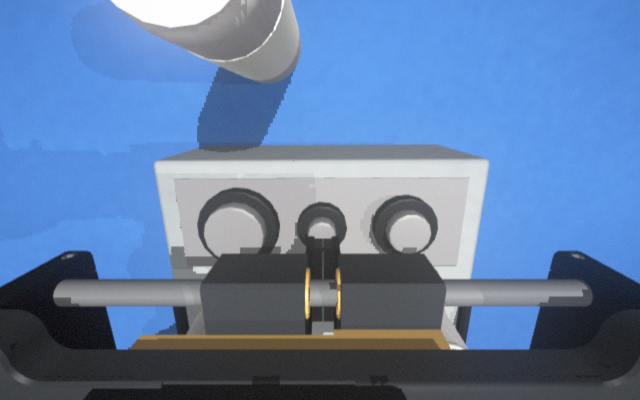

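Large key at (238,228), small at (321,228), mid at (405,228); the fingers are over the small one. Pressing it.

Request:
{"method": "move_arm", "body": {
  "commands": [
    [[0.03,0,0.3,0,0,0],[0.03,0,0.5,0,0,0],[0.03,0,0.6,0,0,0],[0.03,0,0.68,0,0,0],[0.03,0,0.74,0,0,0],[0.03,0,0.76,0,0,0],[0.03,0,0.76,0,0,0],[0.03,0,0.76,0,0,0]]
  ]
}}

```text
time: 39.48
position: [0.5574, 0.3203, 0.2985]
tool_rot: [0.707, 0.707, 0.0, 0.0]
ft_force: [-5.2, -1.7, 14.4]
grip_width: 0.0006
grip_force: 7.7
```

Request:
{"method": "move_arm", "body": {
  "commands": [
    [[0,0,-0.4,0,0,0],[0,0,-0.76,0,0,0],[0,1.51,-0.76,0,0,0],[0,1.51,-0.76,0,0,0],[0,1.51,-0.76,0,0,0],[0,1.51,-0.3,0,0,0],[0,1.51,-0.16,0,0,0],[0,1.51,-0.08,0,0,0],[0,1.51,-0.02,0,0,0],[0,1.51,0,0,0,0],[0,1.51,0,0,0,0],[0,1.51,0,0,0,0]]
  ]
}}

```text
time: 40.98
position: [0.6168, 0.3205, 0.2985]
tool_rot: [0.707, 0.707, -0.001, -0.001]
ft_force: [-6.6, -3.1, 15.2]
grip_width: 0.0006
grip_force: 7.5
```

Request:
{"method": "move_arm", "body": {
  "commands": [
    [[0,0,-0.4,0,0,0],[0,0,-0.76,0,0,0],[0,-2.97,-0.76,0,0,0],[0,-2.97,-0.76,0,0,0],[0,-2.97,-0.76,0,0,0],[0,-2.97,-0.3,0,0,0],[0,-2.97,-0.16,0,0,0],[0,-2.97,-0.08,0,0,0],[0,-2.97,-0.02,0,0,0],[0,-2.97,0.01,0,0,0],[0,-2.97,0.01,0,0,0],[0,-2.97,0.01,0,0,0]]
  ]
}}

```text
time: 42.48
position: [0.4997, 0.3205, 0.2984]
tool_rot: [0.707, 0.707, 0.001, 0.0]
ft_force: [-5.6, -1.6, 18.3]
grip_width: 0.0004
grip_force: 8.7
```

Request:
{"method": "move_arm", "body": {
  "commands": [
    [[0,0,-0.5,0,0,0],[0,0,-2,0,0,0],[0,0,-3.3,0,0,0],[0,0,-3.3,0,0,0],[0,0,-3.3,0,0,0],[0,0,-3.3,0,0,0]]
  ]
}}

```text
time: 43.22
position: [0.499, 0.3201, 0.4252]
tool_rot: [0.707, 0.707, -0.002, -0.001]
ft_force: [-0.5, -0.6, 0.5]
grip_width: 0.0004
grip_force: 0.0
```

```bash
python3 -c "
from h import *
st();placed();tins()
c=cam('top');P=cloud(c)
m=(abs(P[...,0]-.557)<.03)&(abs(P[...,1]-.0356)<.03)&(P[...,2]>.135);print('head',np.median(P[m],0),m.sum())
cv2.imwrite('pics/t9.png',c['pixels'])"
```

```text
43.23 [0.499  0.3201 0.4252] [-0.48 -0.64  0.46] 0.0004 0.0
placed [0.6348 0.224  0.1496] z spread 0.0027 554
placed [0.5564 0.129  0.1498] z spread 0.0019 539
placed [0.4791 0.2217 0.1496] z spread 0.0025 567
placed [0.4796 0.1281 0.15  ] z spread 0.0019 556
tin [ 0.6528 -0.7503  0.0495] 985 sat 29.0
tin [ 0.4258 -0.1159  0.0501] 451 sat 186.0
tin [ 0.3413 -0.1728  0.0501] 461 sat 202.0
head [0.55549241 0.03493956 0.14501178] 169
```

View pics/t9.png

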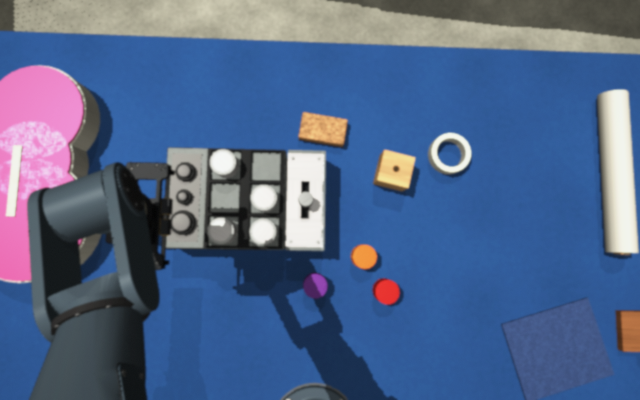

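Four tins sit in the pockets at (224,163), (264,198), (224,230) and (264,233). The pin head is home at (308,200), with its top at .145. Keys are up and the arm is clear, so I'm handing in.

```bash
python3 -c "
from rig import *
print(hand_in())"
```

```text
the job is handed in; nothing more can be done
None
```

I handed the job in at about 43 s: four tins flat in their own pockets, the pin fully home in the bar's hole, and the keys pressed small, then mid, then large; hand-in returned no verdict.

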